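# Unlock the child-locked tin drawer and open it

## Task

Press the sprung lever on top of the white organiser down until it clicks and stays down by itself, which lifts its hook off the drawer, and let go of it. Then pull the drawer by its bar handle all the way out to its stop so the tins can be reached, let go, and leave the lever down. Leave the green jar, the spoon rest and the spatula where they stand.

Things in the scene. Friction and masses are not known exactly. Their poses are not given: they have to be found in the camera images.
- organiser: White plastic box fixed to the worktop, 240 mm deep (x), 170 wide (y), 110 tall to its flat top. Origin: centre of its underside; its front, with the drawer, faces its own -x; z up. A 34 mm back rail tops its rear edge. A steel rocker lever (139 x 30 mm) stands on the top's left half along x, 48 mm to +y, pivoted between two 34 mm tall cheeks 94 mm before the origin, 136 mm above the worktop.
- lever (a joint): Lever angle, rad: 0 = up and locked (paddle raised 0.40 rad, front hook down before the drawer's keeper tab, so the drawer cannot open); 0.40 = down and level, hook clear. A spring returns it to 0 until it passes about 0.30; beyond that a detent draws it to 0.40 and holds it. Pressing the paddle takes up to 11 N.
- lever_pad (a point): Point to press: middle of the top face of the lever's steel paddle (46 mm along the lever, 50 wide, 8 thick), 75 mm behind the pivot. Moves with the lever: about 169 mm above the worktop when up, 140 when down; 22 mm of room is then left under the paddle. The lever's front hook ends 40 mm before the pivot.
- drawer (a joint): How far the drawer is out, in m: 0 = shut, 0.075 = at its stop. It slides along the organiser's own -x. It holds four loose steel tins, 56 mm in diameter and 50 mm tall. About 3 N moves it once unlocked.
- drawer_handle (a point): Middle of the drawer's steel bar handle: a 12 mm round bar, 90 mm long along the organiser's y, centred 33 mm to its -y, 56 mm before the drawer front and 94 mm above the worktop, with a leg back to the drawer at each end; 50 mm gap behind it. Moves with the drawer. Can be pinched across the organiser's x, or hooked, from above.
- jar: Green glass jar with a steel lid, 76 mm in diameter, 125 mm tall, loose, standing to one side of the organiser. Origin: centre of its underside.
- spoon_rest: White ceramic spoon rest, a shallow round dish 104 mm across, 22 mm tall, with a 55 mm tab towards its own -x, loose, on the other side of the organiser. Origin: under the dish's centre.
- spatula: Spatula lying flat, 230 mm long along its own x, grey silicone blade at +x, wooden handle, 16 mm high, loose, out to the organiser's right (its -y side). Origin: about mid-length, on the worktop.

How it is judged:
On the way, in this order (a step that is already met when the one before it is completed fails the run):
1. the lever is down past its detent and stays there with the robot off it, the drawer still shut (value of joint lever above 0.36 rad and contact force between each of the arm, the fingers and lever below 0.3 N and value of joint drawer below 0.03 m), for 0.2 s.
2. the drawer is pulled out to its stop (value of joint drawer above 0.064 m), for 0.1 s.
At the end, for the whole second after the job is handed in: The lever stays down in its detent by itself (joint above 0.36 of 0.40 rad), the drawer is at rest out at its stop (more than 64 of its 75 mm), and the robot has let go of both (value of joint lever above 0.36 rad and value of joint drawer above 0.064 m and velocity of joint drawer between -0.01 and 0.01 m/s and velocity of joint lever between -0.05 and 0.05 rad/s); the robot touches nothing.
It fails at once if the jar is pushed more than 40 mm from its place or tipped over (distance of jar from where it was at the start of the episode above 0.04 m or angle between jar's own z axis and vertical above 0.5 rad).
It fails at once if the spoon rest is pushed more than 40 mm from its place or tipped over (distance of spoon_rest from where it was at the start of the episode above 0.04 m or angle between spoon_rest's own z axis and vertical above 0.5 rad).
It fails at once if the spatula is pushed more than 40 mm from its place or tipped over (distance of spatula from where it was at the start of the episode above 0.04 m or angle between spatula's own z axis and vertical above 0.5 rad).
It also fails if it takes over 43 s, if anything falls off the work surface, if the arm or the gripper's body presses on something with over 40 N, if the wrist force passes 120 N, or if a joint passes its speed limit or range.

## Robot

A 7-joint arm with a two-finger parallel gripper is mounted at the origin on the work surface. World frame = base frame: x ahead of the robot, y to its left, z up, the work surface at z = 0. Lengths are in m, angles in rad, forces in N, time in s.
With the tool pointing down it reaches from about 0.4 to 0.85 m from the base axis. Payload 10.4 kg.
Tool frame: the origin (TCP) lies between the finger pads; the fingertips stand 19 mm ahead of it and the grasp point (between the pads) is the TCP (manip.tips_ahead is the distance from the TCP to the fingertips, in m); z points along the fingers, y is the line along which they close (so a half turn about z gives the same grasp; the last joint's range is limited). The gripper opens to 85 mm and grips with 20 to 120 N. Pads are 22 mm wide; open, the fingers measure 114 mm over their backs; the gripper's body (76 mm by 85 mm) begins 54 mm behind the grasp point. The pads swing forward as they close: fully open they stand 13 mm farther back than shut.
Start: joints at [-1.252, 0.332, -0.065, 1.46, 0.022, 1.35, -0.088], TCP at [0.209, 0.589, 0.25] pointing down, gripper open.
Joint ranges: [-2.6, 2.6], [-0.5, 2.12], [-1.47, 1.34], [0.16, 2.42], [-1.27, 4.41], [0.06, 2.06], [-2.6, 2.6]. Speed limits (rad/s): [2.22, 2.22, 2.79, 2.79, 3.14, 3.14, 3.14].

## Interface

Orientations are given as a unit quaternion [x, y, z, w].
In Python, from workcell import manip, viewer gives the robot as it stands.
- The arm moves only by the tool arm_command, never from a script. Its argument "series" is text: rows parted by semicolons, each of 5 numbers parted by spaces: the closure, from 0 (fully open) to 1 (shut), then the shift along the tool's x, y, z normalised to -1 to 1, where 1 is 0.4 m, then the turn about the tool's z normalised to -1 to 1, where 1 is 180 degrees. In form: jaw tx ty tz spin; .... A call has exactly 10 rows; each row shifts and turns the commanded pose from where the row before left it, along the tool's axes as they then stand; what a row does not reach is not made up. A row lasts 1/8 s, in which the tool goes at most 62.5 mm and 10.7 degrees, less where a joint would pass 70% of its speed; a pose out of reach is approached as far as the arm can. A call with a number of a shift or a turn outside -1 to 1 is refused whole. A call with a gripper value outside its range is refused whole. The fingers move at their own pace and stop on an object; "newtons" is the grip in N (left out, the last holds). Time passes only in rows, so rows that do not move let the fingers close, or fill a call up. It gives the time, the measured TCP pose, the force, the opening and the grip force at its end, in the units of the state.
- manip.get_obs(): the state, without advancing time (a new reading comes with each control period).
- viewer.camera(name): name is "scene" or "top" or "wrist"; returns a dict with "pixels" (400x640x3 uint8, red, green, blue), "intrinsics" (3x3 intrinsics, pixels), "extrinsics" (4x4, takes a point from world to camera coordinates). Camera axes: x right, y up, looking along -z (the intrinsics and any distortion apply to the point x, -y, -z); pixel columns grow to the right and rows downward; lengths in m; the calibration is good to about 2 mm. A picture is of the moment at which its call begins. There is no depth.
- manip.hand_in(): hands the job in; it is judged then, once.
The state is a dict: "clock": time; "joint_pos": joint angles; "joint_velocities": joint speeds; "tau": joint torques, N m; "position": TCP position; "ee_rot": TCP orientation; "ft_force": force on the tool from outside, world axes, zero at the start; "torque": the same for the moment, N m; "grip_width": opening from 0.0 (shut) to 1.0 (fully open); "grasp_force": force on a finger pad.
Only numpy, scipy, OpenCV 4.12 (cv2) and the standard library are available. Lean on these libraries where they do the work, as an engineer would, in place of code of your own. Each camera call takes 0.05 s, during which the arm holds its last target. There are 200 camera calls.

## Working session

There is one attempt and no reset: what is moved stays moved. The work goes in short steps, Python scripts to look and compute and a tool call to move; the robot and the scene stay as the last step left them, time stands still between calls to the robot, and variables do not carry over. Pictures are saved under pics/ and viewed, at most 10 in all, crops included, and the job is handed in when it is done.

Besides the shell and the picture viewer there is one more tool, called as name(argument=value, ...) on one line, values as JSON. arm_command: Moves the arm, as the interface text tells. Scaled input: -1 to 1 covers 0.4 m each way for a shift and 180 degrees each way for a turn. Its arguments: {"type":"object","properties":{"series":{"type":"string"},"newtons":{"type":"number"}},"required":["series"]}

```bash
mkdir -p pics; cat > h.py <<'E'
import numpy as np, cv2
from workcell import manip, viewer
def cam(n):
    c=viewer.camera(n); return np.array(c["pixels"]),np.array(c["intrinsics"]),np.array(c["extrinsics"]),c
def ray(K,E,uv,z):
    d=np.linalg.inv(K)@[uv[0],uv[1],1]; d=np.array([d[0],-d[1],-d[2]])
    R,t=E[:3,:3],E[:3,3]; o=-R.T@t; w=R.T@d
    return o+w*(z-o[2])/w[2]
def proj(K,E,p):
    q=E[:3,:3]@np.array(p)+E[:3,3]; q=K@[q[0],-q[1],-q[2]]; return q[:2]/q[2]
E
python3 - <<'E'
from h import *
ims=[]
for n in("top","scene"):
    im,K,E,c=cam(n); print(n,[k for k in c],K.tolist(),E.round(4).tolist())
    cv2.imwrite(f"pics/{n}0.png",im[...,::-1])
o=manip.get_obs();print(o)
E
```

```text
top ['pixels', 'intrinsics', 'extrinsics'] [[444.8890493951359, 0.0, 311.5719703758656], [0.0, 444.8890493951359, 205.07982011130423], [0.0, 0.0, 1.0]] [[-0.0288, -0.9994, 0.0184, -0.0225], [0.9984, -0.0278, 0.0493, -0.6033], [-0.0488, 0.0198, 0.9986, -1.1391], [0.0, 0.0, 0.0, 1.0]]
scene ['pixels', 'intrinsics', 'extrinsics'] [[408.7107940509596, 0.0, 317.7977347332869], [0.0, 408.7107940509596, 194.02842697425925], [0.0, 0.0, 1.0]] [[-0.0322, 0.9992, -0.0239, 0.0527], [-0.6325, -0.0019, 0.7746, 0.3113], [0.7739, 0.0401, 0.632, -1.4528], [0.0, 0.0, 0.0, 1.0]]
{'clock': 0.1, 'joint_pos': array([-1.25157079,  0.33280474, -0.06468417,  1.46082982,  0.02157856,
        1.34990333, -0.08849916]), 'joint_velocities': array([ 1.20192273e-03, -2.51660437e-03, -3.13266928e-04, -4.35972612e-03,
       -1.22990807e-03, -3.92915924e-04, -9.93346625e-05]), 'tau': array([ 1.14826409e-03, -6.26748276e+01,  4.87609324e-02, -3.92420948e+01,
        1.62888563e-02,  6.99712764e-03, -2.65371810e-06]), 'position': array([0.20940743, 0.58855467, 0.24961103]), 'ee_rot': array([ 1.70081956e-01,  9.85429722e-01, -6.19467145e-04, -8.65867799e-05]), 'ft_force': array([ 0.60791653,  0.29248682, -0.50453932]), 'torque': array([-0.00288017, -0.00563494,  0.02009609]), 'grasp_force': 0.0, 'grip_width': 0.999091267172716}
```

View pics/top0.png

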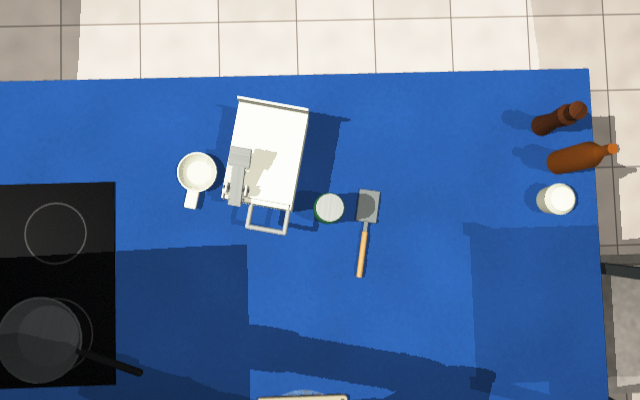

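View pics/scene0.png

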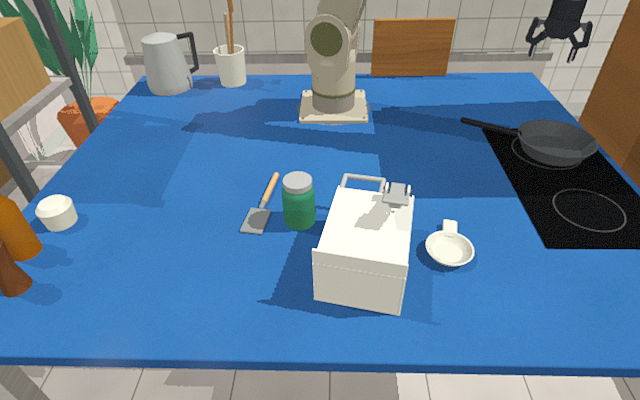

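The organiser spans about (222–308, 97–210) in the top view. Its lever is near (238,175), the handle bar runs (246,231)–(286,234), the jar is at (329,208), the spoon rest is at (197,172) and the spatula is at (365,230). The scene view agrees. I'll enlarge a crop for precise pixels.

```bash
python3 - <<'E'
from h import *
im=cv2.imread("pics/top0.png")[90:245,175:345]
cv2.imwrite("pics/crop.png",cv2.resize(im,None,fx=3.8,fy=3.8,interpolation=cv2.INTER_CUBIC)[:598])
E
```

```text
(no output)
```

View pics/crop.png

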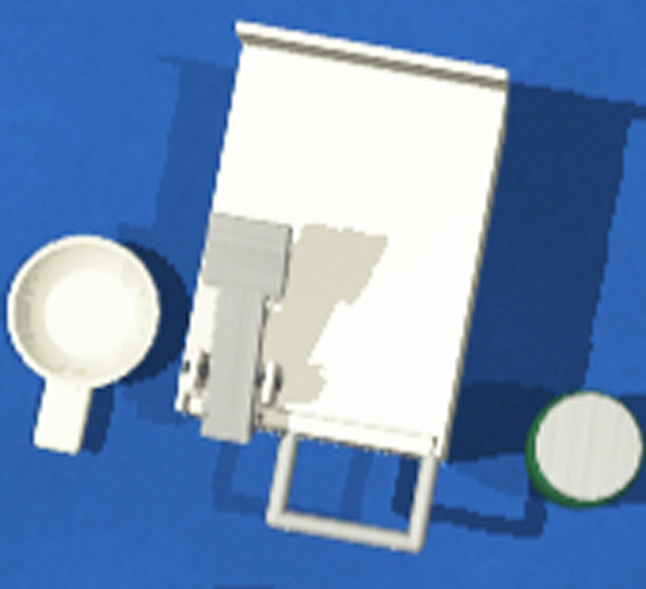

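The crop shows these pixels: paddle corners (212,212), (293,226), (286,296) and (201,282); bar ends (272,520) and (416,546); rail back corners (238,23) and (508,70); front top corners (178,410) and (447,456).

```bash
python3 - <<'E'
from h import *
import cv2
from scipy.optimize import least_squares
im,K,E,c=cam("top")
P=lambda u,v,z: ray(K,E,(u/3.8+175-.4,v/3.8+90-.4),z)
# (crop px, organiser-frame point)
obs=[((238,23),(.12,.085,.144)),((508,70),(.12,-.085,.144)),((178,410),(-.12,.085,.11)),((447,456),(-.12,-.085,.11)),((344,533),(-.176-0.0,-.033,.094)),((248,254),(-.019,.048,.169))]
W=[P(*p,o[2])[:2] for p,o in obs]
def T(x,o): c,s=np.cos(x[2]),np.sin(x[2]); return np.array([x[0]+c*o[0]-s*o[1],x[1]+s*o[0]+c*o[1]])
r=least_squares(lambda x:np.concatenate([T(x,o)-w for (p,o),w in zip(obs,W)]),[.7,0.1,0]); x=r.x
print("org",x.round(4),np.degrees(x[2])); print((r.fun*1000).round(1))
print("pad",T(x,(-.019,.048)),"raw",W[5],"bar",T(x,(-.176,-.033)),"raw",W[4])
print("jar",P(588,448,.125),"spoon",P(84,312,.022))
o=manip.get_obs(); from scipy.spatial.transform import Rotation as R
M=R.from_quat(o["ee_rot"]).as_matrix();print(M.round(3),o["position"])
for n,q in(("pad",T(x,(-.025,.048))),("bar",T(x,(-.176,-.033)))):
    print(n,M.T@(np.append(q,.25)-o["position"]))
E
```

```text
org [ 0.7213  0.0701 -0.1991] -11.40609396948522
[ 0.1  1.3 -0.5 -1.  -1.3  1.5 -1.5  2.   0.2 -2.8  3.  -0.9]
pad [0.71212243 0.12094423] raw [0.709094   0.12185863] bar [0.54220447 0.07259254] raw [0.54201236 0.07539166]
jar [ 0.59021206 -0.07895441  0.125     ] spoon [0.69637328 0.25391214 0.022     ]
[[-0.942  0.335 -0.   ]
 [ 0.335  0.942 -0.001]
 [-0.    -0.001 -1.   ]] [0.20943246 0.58859153 0.24972034]
pad [-6.24426625e-01 -2.72939066e-01  5.86079344e-05]
bar [-4.86486271e-01 -3.74597557e-01  1.56519377e-04]
```

arm_command(series="1 -0.139 -0.061 0 0; 1 -0.139 -0.061 0 0; 1 -0.139 -0.061 0 0; 1 -0.139 -0.061 0 0; 1 -0.139 -0.061 0 0; 1 -0.139 -0.061 0 0; 1 -0.139 -0.061 0 0; 1 -0.139 -0.061 0 0; 1 -0.139 -0.061 0 0; 1 -0.139 -0.061 0 0", newtons=40)

```text
clock: 1.4
position: [0.6526, 0.1713, 0.2501]
ee_rot: [0.17, 0.985, 0.0, -0.0]
ft_force: [-0.3, 0.4, -0.2]
grip_width: -0.002
grasp_force: 0.0
```

arm_command(series="1 0 0 0 0.0568; 1 0 0 0 0.0568; 1 0 0 0 0.0568; 1 0 0 0 0.0568; 1 0 0 0 0.0568; 1 0 0 0 0.0568; 1 0 0 0 0.0568; 1 0 0 0 0.0568; 1 0 0 0 0; 1 0 0 0 0")

```text
clock: 2.65
position: [0.6514, 0.1727, 0.2501]
ee_rot: [0.772, 0.635, -0.0, -0.0]
ft_force: [0.8, 0.2, -1.3]
grip_width: -0.003
grasp_force: 0.0
```

```bash
cat > d.py <<'E'
from h import *
from scipy.spatial.transform import Rotation as R
def T(o,x=(.7213,.0701,-.1991)): c,s=np.cos(x[2]),np.sin(x[2]); return np.array([x[0]+c*o[0]-s*o[1],x[1]+s*o[0]+c*o[1]])
def st():
    o=manip.get_obs(); M=R.from_quat(o["ee_rot"]).as_matrix()
    print(o["clock"],o["position"].round(4),"yaw y",np.degrees(np.arctan2(M[1,1],M[0,1])).round(2),"f",o["ft_force"].round(2),"grip",round(o["grip_width"],3),o["joint_pos"].round(2))
    for n,q in(("pad",T((-.021,.048))),("bar",T((-.176,-.033)))):
        print(n,(M.T@(np.append(q,o["position"][2])-o["position"])/.4).round(4))
E
python3 - <<'E'
from d import *
st()
im,K,E,_=cam("wrist"); cv2.imwrite("pics/w1.png",im[...,::-1])
E
```

```text
2.65 [0.6514 0.1727 0.2501] yaw y -11.14 f [ 0.8   0.18 -1.29] grip -0.003 [-0.68  0.47  0.52  1.34 -0.23  1.39 -0.37]
pad [-0.0976  0.169  -0.    ]
bar [-2.983e-01 -2.195e-01  1.000e-04]
```

View pics/w1.png

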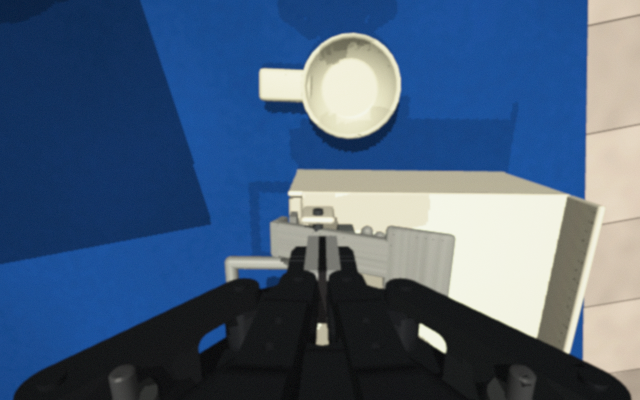

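The wrist view shows the paddle at about (420,265) and the handle at lower left, with nothing in the way. The estimates agree with it.

arm_command(series="1 -0.0244 0.0423 0 0; 1 -0.0244 0.0423 0 0; 1 -0.0244 0.0423 0 0; 1 -0.0244 0.0423 0 0; 1 0 0 0.0625 0; 1 0 0 0.0625 0; 1 0 0 0.02 0; 1 0 0 0.02 0; 1 0 0 0.02 0; 1 0 0 0 0")

```text
clock: 3.95
position: [0.7108, 0.1208, 0.177]
ee_rot: [0.774, 0.634, 0.001, 0.0]
ft_force: [1.5, -1.5, 3.4]
grip_width: -0.001
grasp_force: 1.1
```

```bash
python3 - <<'E'
from d import *
st()
E
```

```text
3.95 [0.7108 0.1208 0.177 ] yaw y -11.37 f [ 1.47 -1.48  3.45] grip -0.001 [-0.55  0.62  0.5   1.28 -0.3   1.31 -0.25]
pad [ 0.0009 -0.0016 -0.    ]
bar [-0.2014 -0.3893 -0.0007]
```

arm_command(series="1 0 0 0.01 0; 1 0 0 0.01 0; 1 0 0 0.01 0; 1 0 0 0.01 0; 1 0 0 0.006 0; 1 0 0 0.004 0; 1 0 0 0.003 0; 1 0 0 0 0; 1 0 0 0 0; 1 0 0 0 0")

```text
clock: 5.2
position: [0.7112, 0.121, 0.1589]
ee_rot: [0.774, 0.634, 0.002, 0.001]
ft_force: [-4.9, -0.8, 22.7]
grip_width: 0.0
grasp_force: 11.1
```

```bash
python3 - <<'E'
from d import *
st()
im,K,E,_=cam("scene"); cv2.imwrite("pics/s2.png",cv2.resize(im[140:330,290:490],None,fx=3,fy=3)[...,::-1])
E
```

```text
5.2 [0.7112 0.121  0.1589] yaw y -11.37 f [-4.95 -0.78 22.73] grip 0.0 [-0.55  0.64  0.5   1.3  -0.3   1.27 -0.25]
pad [ 0.0003 -0.0025 -0.    ]
bar [-0.2019 -0.3902 -0.0017]
```

View pics/s2.png

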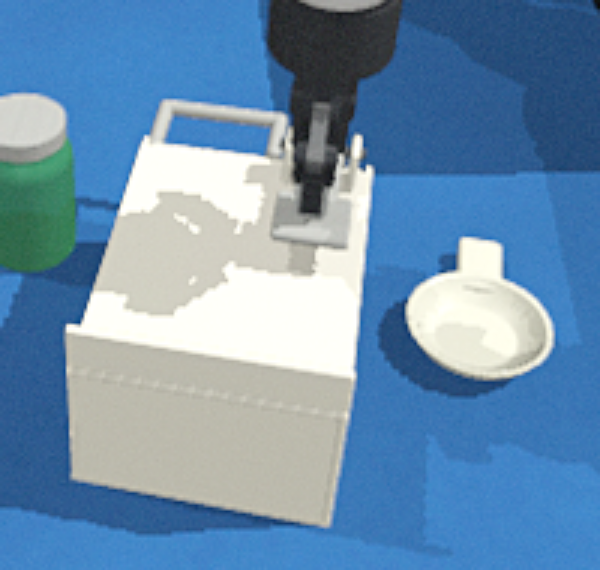

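The picture shows the paddle pressed level with the fingertips on it, at z = 0.140 and about 23 N, so it is against its stop. Next I'll lift off, pause, then move over to the bar with the jaw open.

arm_command(series="1 0 0 -0.05 0; 1 0 0 -0.1 0; 1 0 0 -0.1 0; 1 0 0 0 0; 1 0 0 0 0; 0 -0.0404 -0.078 0 0; 0 -0.0404 -0.078 0 0; 0 -0.0404 -0.078 0 0; 0 -0.0404 -0.078 0 0; 0 -0.0404 -0.078 0 0")

```text
clock: 6.5
position: [0.5394, 0.0724, 0.2536]
ee_rot: [0.774, 0.634, -0.001, -0.001]
ft_force: [-0.2, 0.1, 0.4]
grip_width: 0.999
grasp_force: 0.0
```

arm_command(series="0 0 0 0 0; 0 0 0 0 0; 0 0 0 0 0; 0 0 0 0 0; 0 0 0 0 0; 0 0 0 0 0; 0 0 0 0 0; 0 0 0 0 0; 0 0 0 0 0; 0 0 0 0 0")

```text
clock: 7.75
position: [0.5413, 0.0726, 0.2551]
ee_rot: [0.774, 0.634, 0.0, -0.0]
ft_force: [-0.2, 0.1, 0.6]
grip_width: 0.997
grasp_force: 0.0
```

```bash
python3 - <<'E'
from d import *
st()
im,K,E,_=cam("scene"); a=cv2.resize(im[140:330,290:490],None,fx=2,fy=2)[...,::-1]
im,K,E,_=cam("wrist"); b=cv2.resize(im,(400,250))[...,::-1]; b=cv2.copyMakeBorder(b,0,130,0,0,0)
cv2.imwrite("pics/s3.png",np.hstack([a,b]))
E
```

```text
7.75 [0.5413 0.0726 0.2551] yaw y -11.37 f [-0.24  0.12  0.62] grip 0.997 [-0.71  0.16  0.56  1.69 -0.09  1.32 -0.34]
pad [0.2027 0.3899 0.    ]
bar [0.0004 0.0023 0.    ]
```

View pics/s3.png

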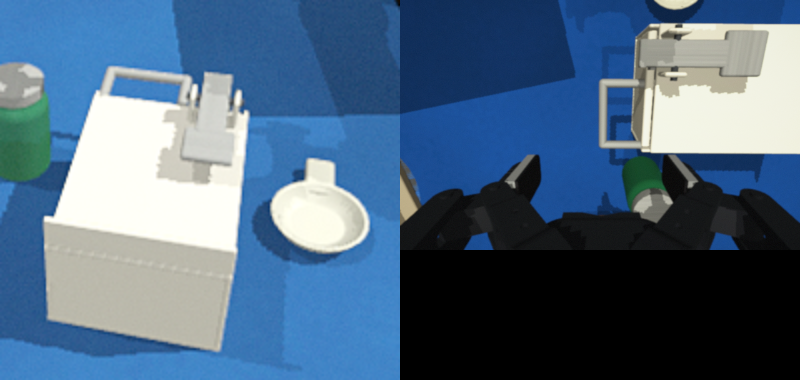

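The lever stays level with nothing touching it, and the bar is centred between the fingers in the wrist view. I'll half-close first so the inner finger fits the 50 mm gap, then descend and pinch.

arm_command(series="0.5 0 0.0023 0 0; 0.5 0 0 0.05 0; 0.5 0 0 0.07 0; 0.5 0 0 0.07 0; 0.5 0 0 0.07 0; 0.5 0 0 0.07 0; 0.5 0 0 0.04 0; 0.5 0 0 0.03 0; 0.5 0 0 0 0; 0.5 0 0 0 0")

```text
clock: 9.1
position: [0.5428, 0.0725, 0.0959]
ee_rot: [0.774, 0.634, 0.001, 0.0]
ft_force: [0.1, -0.2, 0.3]
grip_width: 0.502
grasp_force: 0.0
```

arm_command(series="0.7 0 0 0 0; 0.9 0 0 0 0; 1 0 0 0 0; 1 0 0 0 0; 1 0 0 0 0; 1 0 0 0 0; 1 0 0 0 0; 1 0 0 0 0; 1 0 0 0 0; 1 0 0 0 0", newtons=30)

```text
clock: 10.35
position: [0.5426, 0.0725, 0.0956]
ee_rot: [0.774, 0.634, 0.0, 0.0]
ft_force: [-1.4, -0.0, 6.4]
grip_width: 0.127
grasp_force: 29.4
```

```bash
python3 - <<'E'
from d import *
st()
E
```

```text
10.35 [0.5426 0.0725 0.0956] yaw y -11.38 f [-1.41 -0.02  6.39] grip 0.127 [-0.67  0.33  0.53  1.87 -0.2   0.99 -0.25]
pad [0.2024 0.3868 0.0004]
bar [ 0.0001 -0.0008 -0.    ]
```

Gripped, with an opening of about 11 mm. Now the slow pull.

arm_command(series="1 0 -0.01 0 0; 1 0 -0.02 0 0; 1 0 -0.025 0 0; 1 0 -0.025 0 0; 1 0 -0.025 0 0; 1 0 -0.025 0 0; 1 0 -0.025 0 0; 1 0 -0.02 0 0; 1 0 -0.01 0 0; 1 0 -0.004 0 0")

```text
clock: 11.6
position: [0.4699, 0.0876, 0.0958]
ee_rot: [0.774, 0.634, 0.002, 0.001]
ft_force: [17.7, 0.0, -7.8]
grip_width: 0.129
grasp_force: 29.1
```

```bash
python3 - <<'E'
from d import *
st()
E
```

```text
11.6 [0.4699 0.0876 0.0958] yaw y -11.36 f [17.67  0.04 -7.84] grip 0.129 [-0.76  0.17  0.52  2.04 -0.1   0.95 -0.39]
pad [0.201  0.5723 0.0035]
bar [-0.0012  0.1847  0.001 ]
```

At the stop: 74 mm of travel with 18 N of resistance. Next I'll ease off, open partway and rise.

arm_command(series="1 0 0.003 0 0; 0.5 0 0 0 0; 0.5 0 0 0 0; 0.5 0 0 0 0; 0.5 0 0 0 0; 0.5 0 0 -0.03 0; 0.5 0 0 -0.1 0; 0.5 0 0 -0.12 0; 0.5 0 0 -0.12 0; 0.5 0 0 0 0")

```text
clock: 12.85
position: [0.4711, 0.0873, 0.2473]
ee_rot: [0.774, 0.633, 0.003, 0.001]
ft_force: [0.4, -0.6, -0.0]
grip_width: 0.5
grasp_force: 0.0
```

```bash
python3 - <<'E'
from d import *
st()
im,K,E,_=cam("scene"); a=cv2.resize(im[120:310,230:490],None,fx=1.5,fy=1.5)[...,::-1]
im,K,E,_=cam("top"); print("open bar expected",(proj(K,E,np.append(T((-.251,-.033)),.094))-[160,90])*1.5)
b=cv2.resize(im[90:280,160:420],None,fx=1.5,fy=1.5)[...,::-1]
cv2.imwrite("pics/s4.png",np.hstack([a,b]))
E
```

```text
12.85 [0.4711 0.0873 0.2473] yaw y -11.4 f [ 0.36 -0.64 -0.  ] grip 0.5 [-0.8  -0.02  0.53  1.87  0.01  1.28 -0.48]
pad [0.2015 0.5693 0.004 ]
bar [-0.0009  0.1818  0.001 ]
open bar expected [151.25157633 255.92160585]
```

View pics/s4.png

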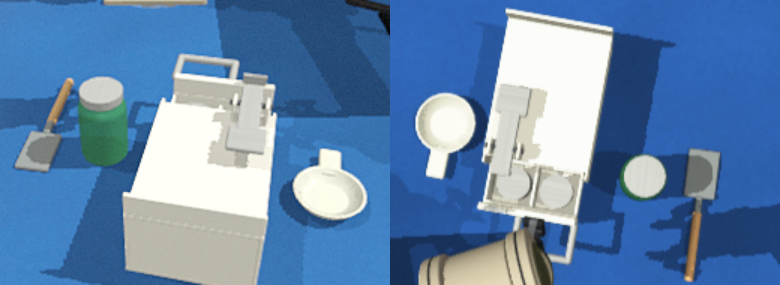

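The drawer is out with the tins visible at about (515,185) and (555,190). The bar is at its expected row of about 256, the lever is level, and the jar, spoon rest and spatula have not moved. I'll let the arm settle, then hand in.

arm_command(series="0.5 0 0 -0.02 0; 0.5 0 0 0 0; 0.5 0 0 0 0; 0.5 0 0 0 0; 0.5 0 0 0 0; 0.5 0 0 0 0; 0.5 0 0 0 0; 0.5 0 0 0 0; 0.5 0 0 0 0; 0.5 0 0 0 0")

```text
clock: 14.2
position: [0.4693, 0.087, 0.2511]
ee_rot: [0.774, 0.634, 0.0, -0.0]
ft_force: [-0.5, -0.3, 0.3]
grip_width: 0.499
grasp_force: 0.0
```

```bash
python3 -c "
from workcell import manip
print(manip.hand_in())"
```

```text
the job is handed in; nothing more can be done
None
```

The job is handed in at about 14 s: the lever is latched down, the drawer is pulled about 74 mm to its stop and released, and the jar, spoon rest and spatula looked unmoved in the last picture; the hand-in returned no verdict.

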